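# Release the large bearing ball from a two-lane gate dispenser

## Task

The dispenser holds two steel balls, each waiting in its own lane behind a gate. With your fingertips, press down the black pad of the lever that works the larger ball's gate until that ball rolls out into the tray, then let the lever come back up so the gate is shut again. Work only the lever: do not touch the balls or the gates, keep the small ball in its lane, and leave the loose things around the dispenser where they are.

Things in the scene. Friction and masses are not known exactly. Their poses are not given: they have to be found in the camera images.
- dispenser: Aluminium ball dispenser on a teal base plate, fixed, 290 mm long (x), 370 mm wide over the levers (y). Origin: on the table, under and midway between the gates; z up. Two open lanes 36 mm wide, centred at y = +22 mm (left) and -22 mm (right), slope down at 0.12 rad from x = +125 mm to the gates at x = 0 (floor 50 mm above the table), then to the tray at -x. Highest part 93 mm, at +x end.
- tray (a point): Centre of the rubber floor of the catch tray, the open pan at the dispenser's -x end: inside about 100 x 120 mm (x, y), floor 25 mm and side walls 55 mm above the table. Axes as dispenser.
- lever_left (a joint): Left (+y) lever's angle, rad: 0 = rest, gate shut; grows as its outer pad is pressed; stop 0.55. Pivot along dispenser x at y = 92 mm, 58 mm above the table; gate 70 mm inward, pad 73 mm outward. Sprung back: 2.5 N at the pad to start, 6 N at the stop, where the pad has sunk 40 mm and drawn about 5 mm inward, tilted by the angle. The large ball rolls out by itself above about 0.42, in a second.
- lever_right (a joint): The same for the right lever (dispenser's -y side), a mirror image: 0 shut, grows as its pad is pressed down, stop 0.55. Pivot at y = -92 mm, 58 mm above the table.
- pad_left (a point): Centre of the upper face of the left lever's pad, a black plastic plate 36 mm (x) x 40 mm (y) x 6 mm at the outer end of the lever, dispenser x = 0, y = +165 mm, 70 mm above the table at rest. It moves with the lever; axes as dispenser when at rest.
- pad_right (a point): The same for the right lever's pad: dispenser x = 0, y = -165 mm, 70 mm above the table at rest.
- gate_left (a point): Centre of a steel plate 5 x 32 x 30 mm (x, y, z), the gate at the inner end of the left lever, closing the left (+y) lane. It stands 68 mm above the table when shut. Not to be touched.
- gate_right (a point): The same for the gate on the right lever, closing the right (-y) lane. Not to be touched.
- large_ball_center (a point): Centre of the larger steel ball, 28 mm in diameter, 90 g. It starts resting against one of the two gates (either lane), on the +x side. Not to be touched.
- small_ball_center (a point): Centre of the smaller steel ball, 16 mm in diameter, behind the other gate. It must stay in its lane. Not to be touched.
- goniometer_head: Loose small aluminium and brass goniometer head, 52 mm across, 66 mm high, upright on the table. Origin: centre of its underside. Leave alone.
- collimator: Loose brass collimator standing upright, 36 mm foot, 75 mm high. Origin: centre of its underside. Leave alone.
- screwdriver: Loose screwdriver, 140 mm long, lying on the table along its own x. Origin: under it, near its middle. Leave alone.
- large_ball: The larger steel ball itself (28 mm); its frame turns as it rolls, so use large_ball_center for its place.
- small_ball: The smaller steel ball itself (16 mm); use small_ball_center for its place.
Mind the look-alikes: they are no part of the job. Leave any brown, orange or pink look-alike of the large_ball alone.

How it is judged (in metres and radians):
On the way:
1. the large ball has rolled out past its gate into the tray (x of large_ball_center in the frame of dispenser between -0.158 and -0.055 m and y of large_ball_center in the frame of dispenser between -0.063 and 0.063 m and z of large_ball_center in the frame of dispenser below 0.05 m), for 0.1 s.
At the end, for the whole second after the job is handed in: The large ball lies inside the catch tray, the small ball is still in its lane behind its gate, both levers are back up (below 0.08 rad, gates shut), and the goniometer head, collimator and screwdriver are within 25 mm of where they started (all of step 1 and x of small_ball_center in the frame of dispenser between 0.003 and 0.125 m and z of small_ball_center in the frame of dispenser below 0.08 m and value of joint each of lever_left, lever_right below 0.08 rad and distance of each of goniometer_head, collimator, screwdriver from where it was at the start of the episode below 0.025 m); the robot touches nothing.
It fails at once if the small ball leaves its lane (x of small_ball_center in the frame of dispenser below 0 m or z of small_ball_center in the frame of dispenser above 0.1 m).
It fails at once if the robot touches a ball (contact force between any of the fingers, the arm and large_ball above 0.3 N or contact force between any of the fingers, the arm and small_ball above 0.3 N).
It fails at once if the robot touches a gate instead of working the lever (contact force between any of the fingers, the arm and lever_left_c3 above 0.5 N or contact force between any of the fingers, the arm and lever_right_c3 above 0.5 N).
It fails at once if the large ball is lifted or thrown (z of large_ball_center in the frame of dispenser above 0.1 m).
It fails at once if a loose bystander is knocked over, moved or lifted (distance of any of goniometer_head, collimator, screwdriver from where it was at the start of the episode above 0.025 m or angle between any of goniometer_head, collimator's own z axis and vertical above 0.5 rad).
It also fails if it takes over 32 s, if anything falls off the work surface, if the arm or the gripper's body presses on something with over 40 N, if the wrist force passes 120 N, or if a joint passes its speed limit or range.

## Robot

A 6-joint arm with a two-finger parallel gripper is mounted at the origin on the work surface. World frame = base frame: x ahead of the robot, y to its left, z up, the work surface at z = 0. Lengths are in mm, angles in degrees, forces in N, time in s.
With the tool pointing down it reaches from about 300 to 850 mm from the base axis. Payload 4.2 kg.
Tool frame: the origin (TCP) lies on the front face of the gripper's body, between the roots of the fingers; the fingertips stand 78 mm ahead of it and the grasp point (between the pads) lies 60 mm ahead of it; x points along the fingers, y is the direction in which the jaws open and shut, and the axes are right-handed (so a half turn about x gives the same grasp; the last joint's range is limited). The gripper opens to 91 mm and grips with 3 to 60 N. Pads are 32 mm wide; open, the fingers measure 118 mm over their backs; the gripper's body (76 mm by 178 mm) begins 60 mm behind the grasp point.
Start: joints at [-66.177, 18.312, 89.639, -0, 72.044, -1.146], TCP at [242.73, -521.265, 292.276] pointing down, gripper open.
Joint ranges: [-177.97, 177.97], [-48.28, 115.42], [12.27, 149.76], [-77.06, 257.06], [2.81, 150.46], [-146.56, 146.56]. Speed limits (degrees/s): [147.25, 147.25, 180, 180, 180, 180].

## Interface

Orientations are given as [roll, pitch, yaw] about the fixed x, y, z axes, in that order (R = Rz(yaw) Ry(pitch) Rx(roll)).
In Python, from workcell import status, viewer, env gives the robot as it stands. The module is installed in compiled form; this text tells all that it offers.
- The arm moves only by the tool move_arm, never from a script. Its argument "moves" is a list of rows, each a list of 3 entries, a list of its own where there are three numbers: the shift along the tool's x, y, z in cm, then the turn about the tool's x in rad, then the gripper's target within -1 to 1 (fully open at 1, half-way at 0, shut at -1). A call has 1 to 20 rows; each row is the pose to reach, as a shift and turn from the pose commanded when the call began, along the tool's axes at that moment; what a row does not reach only later rows make up. A row lasts 1/8 s, in which the tool goes at most 62.5 mm and 10.7 degrees, less where a joint would pass 70% of its speed; a pose out of reach is approached as far as the arm can. A call with a gripper value outside its range is refused whole. The fingers move at their own pace and stop on an object; "force" is the grip in N (left out, the last holds). Time passes only in rows, so rows that repeat a pose let the fingers close. It gives the time, the measured TCP pose, the force and the opening at its end, in the units of the state.
- status.state(): the state, without advancing time (a new reading comes with each control period).
- viewer.grab_frame(name): name is "scene" or "top" or "wrist"; returns the picture (400x640x3 uint8, red, green, blue); there is no depth.
- viewer.get_calibration(name): a dict with "camera_matrix" (3x3 intrinsics, pixels), "eye" and "rotation" of the camera in the world. Camera axes: x right, y down, z forward; pixel columns grow to the right and rows downward; lengths in mm; the calibration is good to about 2 mm. A picture is of the moment at which its call begins: read the wrist's pose just before it. get_calibration takes no time and is no camera call; for the wrist camera it gives the pose at the moment of the call.
- env.job_done(): hands the job in, once; it reports no verdict.
The state is a dict: "time_s": time; "qpos": joint angles; "qvel": joint speeds; "effort": joint torques, N m; "ee_pos": TCP position; "ee_rot": TCP orientation; "force": force on the tool from outside, world axes, zero at the start; "torque": the same for the moment, N m; "gripper_width": finger opening in mm.
Only numpy, scipy, OpenCV 4.12 (cv2) and the standard library are available. Lean on these libraries where they do the work, as an engineer would, in place of code of your own. Each camera call takes 0.05 s, during which the arm holds its last target.

## Working session

There is one attempt and no reset: what is moved stays moved. The work goes in short steps, Python scripts to look and compute and a tool call to move; the robot and the scene stay as the last step left them, time stands still between calls to the robot, and variables do not carry over. Pictures are saved under pics/ and viewed, and the job is handed in when it is done.

Besides the shell and the picture viewer there is one more tool, called in YAML: its name, and indented under it one key for each argument. move_arm: Moves the arm, as the interface text tells. Its arguments: {"type":"object","properties":{"moves":{"type":"array","items":{"type":"array"}},"force":{"type":"number"}},"required":["moves"]}

```bash
mkdir -p pics; python3 - <<'E'
from workcell import status, viewer, env
import cv2
s=status.state(); print(s)
for n in ("scene","top"):
    cv2.imwrite(f"pics/{n}0.png",viewer.grab_frame(n)[:,:,::-1])
    c=viewer.get_calibration(n); print(n,c)
E
```

```text
{'time_s': 0.0, 'qpos': array([-6.61759160e+01,  1.83512821e+01,  8.97046227e+01, -2.17478372e-03,
        7.20443907e+01, -1.14642261e+00]), 'qvel': array([-0.00816936,  0.01914362, -0.09717851, -0.02782545,  0.13861736,
        0.05373257]), 'effort': array([-1.15212850e-03, -4.12462771e+01, -2.31971687e+01,  7.26676080e-02,
        4.58222372e-02, -1.23278342e-04]), 'ee_pos': array([ 242.58022883, -520.93017097,  291.4358475 ]), 'ee_rot': array([-89.96538293,  89.89968321, 115.0057959 ]), 'force': array([ 0.28881893, -0.15355162,  0.66654387]), 'torque': array([-0.01328112,  0.0118577 ,  0.031627  ]), 'gripper_width': 91.14824015173818}
scene {'camera_matrix': array([[420.16502242,   0.        , 321.47096602],
       [  0.        , 420.16502242, 197.65667108],
       [  0.        ,   0.        ,   1.        ]]), 'eye': array([1108.45384711,  332.86712602,  547.92442916]), 'rotation': array([-128.99469421,    0.97528201,  119.72181402])}
top {'camera_matrix': array([[505.74936502,   0.        , 316.75939667],
       [  0.        , 505.74936502, 201.96519677],
       [  0.        ,   0.        ,   1.        ]]), 'eye': array([ 370.19239504,   43.90070834, 1164.16642566]), 'rotation': array([-168.67199804,   -1.52236975,  -89.17424004])}
```

View pics/scene0.png

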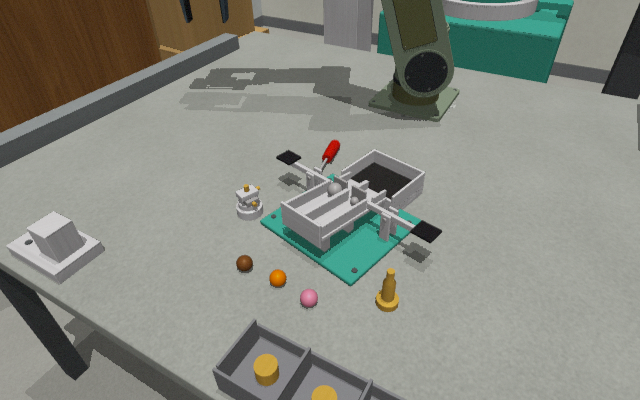

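View pics/top0.png

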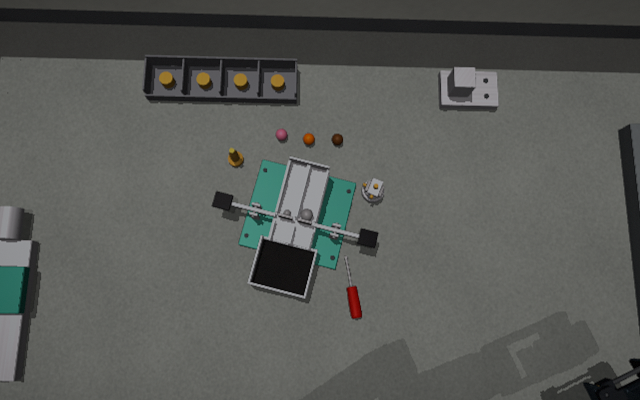

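```bash
cat > h.py <<'E'
import numpy as np, cv2
from scipy.spatial.transform import Rotation as R
from workcell import status, viewer, env
def cal(n):
    c=viewer.get_calibration(n); return c["camera_matrix"],np.array(c["eye"]),R.from_euler("xyz",c["rotation"],degrees=True).as_matrix()
def pt(n,u,v,z):
    K,e,M=cal(n); d=M@np.linalg.inv(K)@[u,v,1]; return e+d*(z-e[2])/d[2]
def proj(n,P):
    K,e,M=cal(n); q=K@(M.T@(np.asarray(P,float)-e)); return q[:2]/q[2]
E
python3 - <<'E'
from h import *
im=cv2.imread("pics/top0.png")
crop=im[140:330,190:410]; cv2.imwrite("pics/tz.png",cv2.resize(crop,None,fx=3.6,fy=3.1,interpolation=cv2.INTER_CUBIC))
im2=cv2.imread("pics/scene0.png")[130:320,220:460]; cv2.imwrite("pics/sz.png",cv2.resize(im2,None,fx=3.1,fy=3.1,interpolation=cv2.INTER_CUBIC))
def dark(im,n,z,boxes):
    m=(im.max(2)<45).astype(np.uint8)
    nn,l,st,ce=cv2.connectedComponentsWithStats(m)
    for i in range(1,nn):
        if 60<st[i][4]<6000: 
            x,y=ce[i]
            if boxes[0]<x<boxes[1] and boxes[2]<y<boxes[3]: print(n,st[i],ce[i],pt(n,x,y,z))
dark(im,"top",70,(190,410,150,310)); dark(cv2.imread("pics/scene0.png"),"scene",70,(250,460,130,280))
h=cv2.cvtColor(im,cv2.COLOR_BGR2HSV); m=cv2.inRange(h,(75,80,40),(95,255,255)); m[:, :200]=0; m[:,420:]=0
c=np.vstack([k for k in cv2.findContours(m,0,2)[0] if cv2.contourArea(k)>30]); b=cv2.boxPoints(cv2.minAreaRect(c)); 
print([pt("top",*p,5).round(0) for p in b], b)
E
```

```text
top [212 192  30  21 305] [223.55081967 201.58032787] [586.67874888 222.77249401  70.        ]
top [356 229  22  19 299] [367.2006689  238.37123746] [511.03551298 -93.24735872  70.        ]
top [ 251  239   63   56 2392] [282.42976589 266.74331104] [446.49954937  89.6971113   70.        ]
scene [277 151  24  14 183] [288.42076503 157.45355191] [518.18007796 -91.71061226  70.        ]
scene [353 163  58  36 741] [381.52766532 178.97300945] [495.99806982 105.62284959  70.        ]
scene [411 221  31  22 359] [425.77994429 231.41225627] [594.49017573 226.45622937  70.        ]
[array([500., 196.,   5.]), array([707., 153.,   5.]), array([651., -78.,   5.]), array([447., -27.,   5.])] [[237.61815 244.38928]
 [259.77115 157.99261]
 [356.82605 182.87848]
 [334.67307 269.27515]]
```

View pics/tz.png

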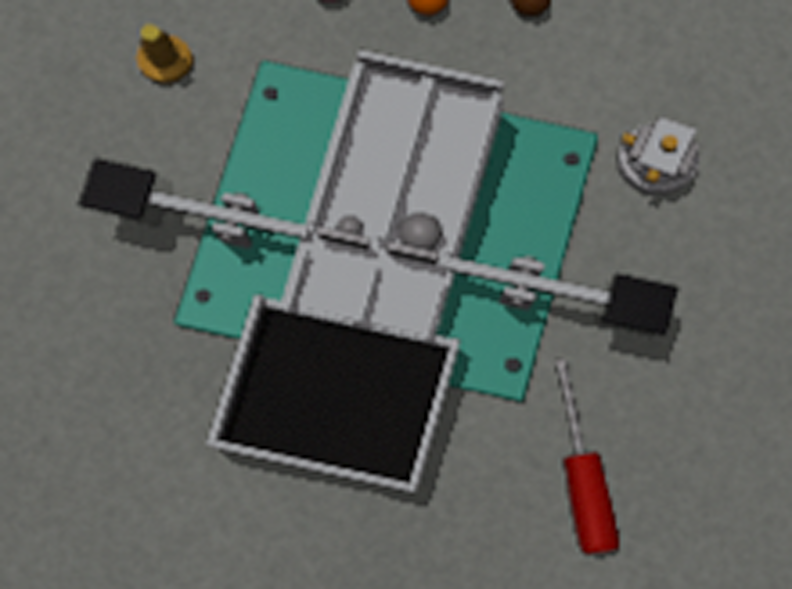

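View pics/sz.png

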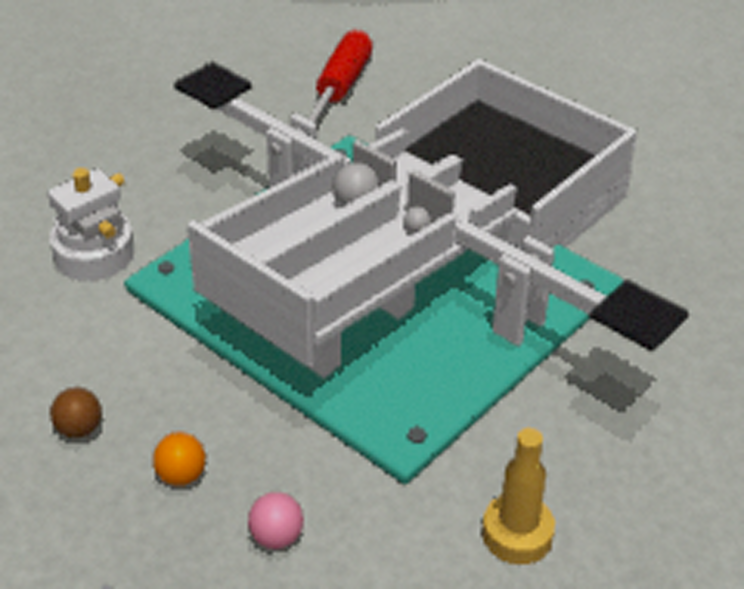

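```bash
python3 - <<'E'
from h import *
s=status.state(); M=R.from_euler("xyz",s["ee_rot"],degrees=True).as_matrix(); print(M.round(3)); p=s["ee_pos"];print(p)
print("gonio",pt("top",374,190,40),"pads proj", [ (n,proj(n,[514.5,-92.5,70])) for n in("top","scene")])
d=np.array([514.5,-92.5,90+78])-p
print("shift world",d,"tool cm",(M.T@d/10).round(2))
y=M[:,1]; ly=np.array([76,317,0])/326
print("jaw az",np.degrees(np.arctan2(y[1],y[0])),"lever az",np.degrees(np.arctan2(ly[1],ly[0])))
# ball diameters in the top crop: brightness check done by eye
E
```

```text
[[-0.001  0.422 -0.907]
 [ 0.001 -0.907 -0.422]
 [-1.    -0.002 -0.   ]]
[ 242.60434103 -520.93927599  291.49877346]
gonio [ 626.35156779 -113.17466572   40.        ] pads proj [('top', array([366.85097588, 236.78685114])), ('scene', array([289.0790232, 156.4802385]))]
shift world [ 271.89565897  428.43927599 -123.49877346] tool cm [ 12.4  -27.34 -42.73]
jaw az -65.02856940096211 lever az 76.51793949773312
```

move_arm:
  moves:
    - [[0, -2.3, -3.6], 0.06, -1]
    - [[0, -4.6, -7.2], 0.12, -1]
    - [[0, -6.9, -10.7], 0.17, -1]
    - [[0, -9.2, -14.3], 0.23, -1]
    - [[0, -11.4, -17.8], 0.28, -1]
    - [[0, -13.7, -21.4], 0.34, -1]
    - [[0, -16, -25], 0.4, -1]
    - [[0, -18.3, -28.5], 0.45, -1]
    - [[0, -20.5, -32.1], 0.5, -1]
    - [[0, -22.8, -35.7], 0.56, -1]
    - [[0, -25.1, -39.2], 0.62, -1]
    - [[0, -27.3, -42.7], 0.67, -1]
    - [[0, -27.3, -42.7], 0.67, -1]
    - [[4, -27.3, -42.7], 0.67, -1]
    - [[8, -27.3, -42.7], 0.67, -1]
    - [[9, -27.3, -42.7], 0.67, -1]
    - [[9, -27.3, -42.7], 0.67, -1]
  force: 10

```text
time_s: 2.22
ee_pos: [514.5, -94.1, 202.4]
ee_rot: [25.5, 90.0, -167.9]
force: [0.0, 0.1, -0.2]
gripper_width: 0.8
```

```bash
python3 - <<'E'
from h import *
s=status.state(); M=R.from_euler("xyz",s["ee_rot"],degrees=True).as_matrix(); print(M.round(3), s["ee_pos"],s["force"],s["gripper_width"],s["time_s"])
print("tip",s["ee_pos"]+M[:,0]*78)
for n in("scene","top","wrist"):
    cv2.imwrite(f"pics/{n}1.png",viewer.grab_frame(n)[:,:,::-1])
E
```

```text
[[-0.001 -0.233 -0.973]
 [-0.    -0.973  0.233]
 [-1.     0.     0.001]] [514.45718299 -94.0979753  202.35080309] [ 0.01559935  0.06601341 -0.17569608] 0.761596043627968 2.225
tip [514.41135336 -94.10777001 124.35081717]
```

View pics/scene1.png

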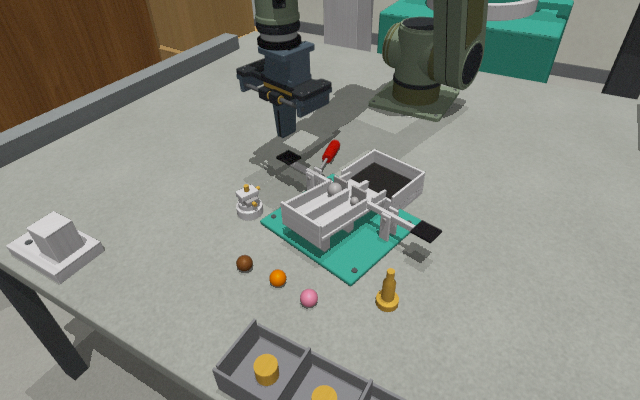

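View pics/wrist1.png

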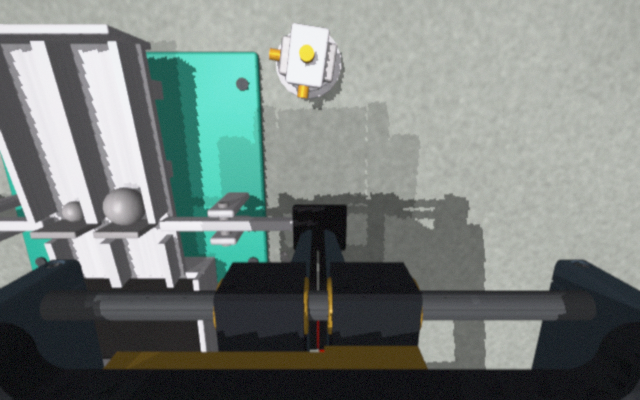

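```bash
python3 - <<'E'
from h import *
for c in [(293,206),(346,206),(346,248),(293,230)]: print(c,pt("wrist",*c,70))
print(proj("wrist",[514.4,-94.1,70]),proj("wrist",[514.4,-94.1,124]))
e=np.mean([pt("wrist",293,206,70),pt("wrist",346,206,70)],0); print("far edge mid",e,"centre",e-18*np.array([.973,-.233,0]))
E
```

```text
(293, 206) [535.71125552 -79.75561711  70.        ]
(346, 206) [ 526.76178904 -117.06097644   70.        ]
(346, 248) [ 494.61458215 -110.18341787   70.        ]
(293, 230) [517.84280627 -75.07100612  70.        ]
[319.10308615 228.60946091] [319.58925762 260.47610567]
far edge mid [531.23652228 -98.40829678  70.        ] centre [513.72252228 -94.21429678  70.        ]
```

move_arm:
  moves:
    - [[2, 0, 0], 0, -1]
    - [[4, 0, 0], 0, -1]
    - [[5, 0, 0], 0, -1]
    - [[5.6, 0, 0], 0, -1]
    - [[6.2, 0, 0], 0, -1]
    - [[6.8, 0, 0], 0, -1]
    - [[7.4, 0, 0], 0, -1]
    - [[8, 0, 0], 0, -1]
    - [[8.5, 0, 0], 0, -1]
    - [[8.5, 0, 0], 0, -1]
    - [[8.5, 0, 0], 0, -1]
    - [[8.5, 0, 0], 0, -1]
    - [[8.5, 0, 0], 0, -1]

```text
time_s: 4.0
ee_pos: [515.3, -92.9, 117.5]
ee_rot: [-134.5, 89.9, 32.0]
force: [-0.2, 0.4, 5.4]
gripper_width: 0.4
```

```bash
python3 - <<'E'
from h import *
s=status.state(); print(s["ee_pos"],s["force"],s["time_s"])
a=viewer.grab_frame("scene")[:,:,::-1]; cv2.imwrite("pics/s2.png",cv2.resize(a[80:320,220:460],None,fx=2.4,fy=2.4,interpolation=cv2.INTER_CUBIC))
cv2.imwrite("pics/w2.png",viewer.grab_frame("wrist")[:,:,::-1])
E
```

```text
[515.30268231 -92.86820324 117.53989702] [-0.20670487  0.44712169  5.43601833] 4.0
```

View pics/s2.png

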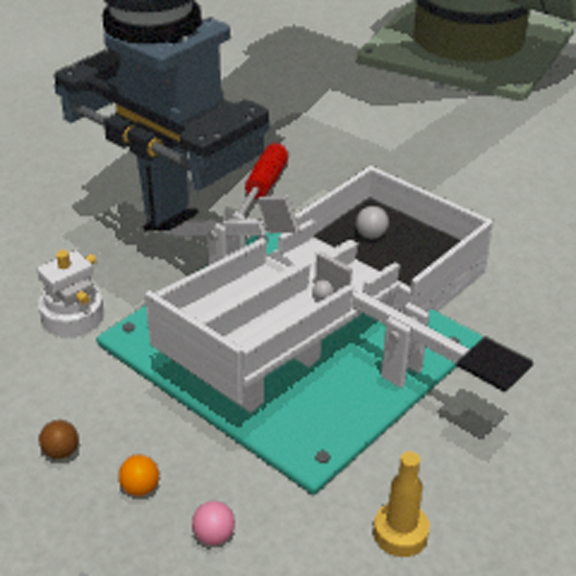

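View pics/w2.png

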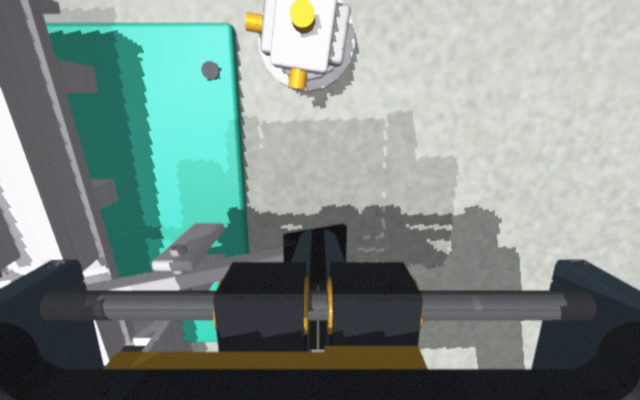

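The large ball is already in the tray (about 372,222 in the zoomed scene picture). The small ball is still behind its gate (322,290), and the right gate is raised. Next I release the lever slowly and retreat straight up.

move_arm:
  moves:
    - [[0, 0, 0], 0, -1]
    - [[0, 0, 0], 0, -1]
    - [[0, 0, 0], 0, -1]
    - [[-0.5, 0, 0], 0, -1]
    - [[-1, 0, 0], 0, -1]
    - [[-1.5, 0, 0], 0, -1]
    - [[-2, 0, 0], 0, -1]
    - [[-2.5, 0, 0], 0, -1]
    - [[-3, 0, 0], 0, -1]
    - [[-3.5, 0, 0], 0, -1]
    - [[-5, 0, 0], 0, -1]
    - [[-8, 0, 0], 0, -1]
    - [[-12, 0, 0], 0, -1]
    - [[-16, 0, 0], 0, -1]
    - [[-18, 0, 0], 0, -1]
    - [[-18, 0, 0], 0, -1]
    - [[-18, 0, 0], 0, -1]
    - [[-18, 0, 0], 0, -1]

```text
time_s: 6.35
ee_pos: [514.0, -93.3, 295.9]
ee_rot: [1.1, 89.8, 167.7]
force: [-0.2, -0.5, -0.4]
gripper_width: 0.4
```

```bash
python3 - <<'E'
from h import *
s=status.state(); print(s["ee_pos"],s["force"],s["time_s"])
a=viewer.grab_frame("scene")[:,:,::-1]; cv2.imwrite("pics/s3.png",cv2.resize(a[80:320,220:460],None,fx=2.4,fy=2.4,interpolation=cv2.INTER_CUBIC))
cv2.imwrite("pics/w3.png",viewer.grab_frame("wrist")[:,:,::-1])
o=cv2.imread("pics/scene0.png")
m=(a.max(2)<45).astype(np.uint8); n,l,st,ce=cv2.connectedComponentsWithStats(m)
for i in range(1,n):
    if st[i][4]>60 and 250<ce[i][0]<460 and 130<ce[i][1]<280: print(st[i],ce[i])
E
```

```text
[514.00607921 -93.33687166 295.9285496 ] [-0.19724771 -0.53730837 -0.37540415] 6.35
[277 150  24  15 204] [288.27941176 157.21078431]
[352 163  59  35 665] [381.76541353 179.66616541]
[410 221  32  22 358] [425.67039106 231.42458101]
```

View pics/s3.png

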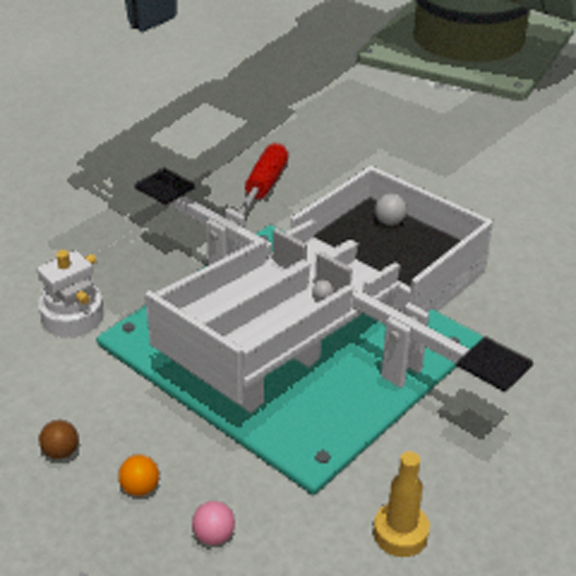

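View pics/w3.png

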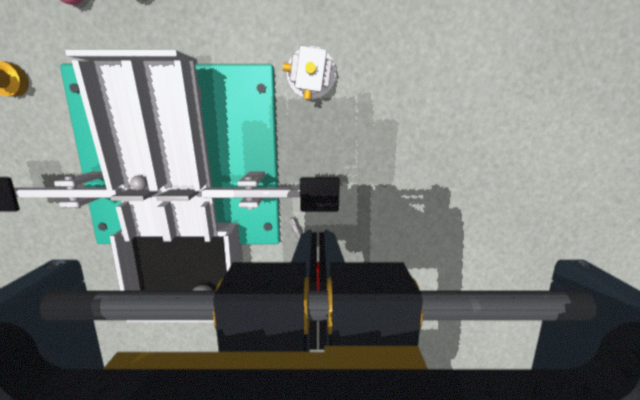

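The right pad is back at its starting pixel (288,157) and both gates are shut. The large ball is in the tray (390,210), the small ball is in its lane (323,289), and the bystanders have not moved. Nothing is touching the arm, so I'm handing in.

```bash
python3 - <<'E'
from h import *
print(env.job_done())
E
```

```text
the job is handed in; nothing more can be done
None
```

The large ball is in the catch tray and the right lever is back up with its gate shut. I handed the job in after about 6.4 s of robot time; no verdict is reported.

- **What I did:** The camera pictures showed the large ball in the right (-y) lane. I closed the gripper and put the fingertips over the centre of the right pad, then pressed down to about z = 39 mm (5.4 N measured). The ball rolled out, I let the lever rise slowly, and then retreated straight up.
- **Last checks:**
  - Both pads were within about half a pixel of where they started, so both levers are at rest.
  - The large ball was inside the tray, though not in quite the same spot as just after it rolled in, so it may still have been settling.
  - The small ball was still behind its shut gate.
  - By eye, the goniometer head, collimator, screwdriver and coloured balls had not moved.
  - The measured force was near zero, with the arm clear of everything.
- **Disagreement:** The top and scene cameras differed by about 7 mm in x on the right pad's position. I took the average, and a wrist camera view before pressing agreed with it to about 2 mm. No check failed.

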